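# Set the lid pressure of the thermal cycler and start its run

### The job

Get the thermal cycler going: screw the lid's wing knob clockwise all the way down until it bottoms, then back it off an eighth of a turn and let go of it. Then, one key at a time and letting each come up again, press the square key, the up-arrow key, the square key again and last the long start bar, each fully home. Press no other key, press nothing before the lid is set, and leave the other things on the bench where they are.

Things in the scene. Friction and masses are not known exactly. Their poses are not given: they have to be found in the camera images.
- cycler: thermal cycler: fixed cream instrument 340 x 260 mm. Origin under it, on the bench; x from its front (robot's side) to its back, y to its left. In this frame: front edge x = -0.18 m, 72 mm high; sloping grey key panel up to x = -0.05, 100 mm high; housing behind, 125 mm high; shut lid x -0.05 to 0.135, y -0.11 to 0.11, top 174 mm; black wing knob on it at x = 0.03, y = 0
- lid_knob (a joint): rad by which the lid knob is backed off (anticlockwise from above) from its bottom: 0 = fully down on its hard stop at the clockwise end, at most 3.0. Starts 1.2 to 2.2 rad off the bottom, stays where it is left, takes about 0.06 N m. Its height does not change; it drives the pressure plate under the lid. An eighth of a turn is 0.785 rad
- knob_grip (a point): point on the lid knob's axis, 214 mm above the bench, in its upright wing. Black knob: round skirt 58 mm across, top 199 mm above the bench; on it a straight wing 50 mm long, 15 mm thick, up to 226 mm above the bench, pinched across its thickness from above. x axis along the wing, y across, z up, turning with the knob. A small metal dot marks the wing's +x end
- key_square_top (a point): Square key, 18 x 18 mm, alone at the left end of the panel (programme / confirm key). Cap 7.5 mm proud of the panel. Point: centre of its top face; z = panel's outward normal (12 degrees off vertical, leaning to the operator), x = up the slope, y = to the operator's left.
- key_square (a joint): travel of the square key. Joint value = m pressed in: 0 up, 0.0045 fully home; pressed beyond 0.003, up again below 0.001. Spring: 2.4 N to start, 4.2 N at 3 mm, 5.1 N home; comes back up by itself.
- key_up_top (a point): Triangular key, about 23 mm a side, pointing away from the operator, in the middle of the panel (up arrow). Cap 7.5 mm proud of the panel. Point: centre of its top face; z = panel's outward normal (12 degrees off vertical, leaning to the operator), x = up the slope, y = to the operator's left.
- key_up (a joint): travel of the triangular key (up arrow). Joint value = m pressed in: 0 up, 0.0045 fully home; pressed beyond 0.003, up again below 0.001. Spring: 2.4 N to start, 4.2 N at 3 mm, 5.1 N home; comes back up by itself.
- key_down_top (a point): Triangular key, about 23 mm a side, pointing towards the operator, in the middle of the panel 40 mm nearer to the operator than the up arrow (down arrow; not wanted). Cap 7.5 mm proud of the panel. Point: centre of its top face; z = panel's outward normal (12 degrees off vertical, leaning to the operator), x = up the slope, y = to the operator's left.
- key_down (a joint): travel of the triangular key (down arrow). Joint value = m pressed in: 0 up, 0.0045 fully home; pressed beyond 0.003, up again below 0.001. Spring: 2.4 N to start, 4.2 N at 3 mm, 5.1 N home; comes back up by itself.
- key_round_top (a point): Round key, 19 mm across, at the right end of the panel near the display windows, 42 mm up the slope from the long bar (stop key; not wanted). Cap 7.5 mm proud of the panel. Point: centre of its top face; z = panel's outward normal (12 degrees off vertical, leaning to the operator), x = up the slope, y = to the operator's left.
- key_round (a joint): travel of the round key. Joint value = m pressed in: 0 up, 0.0045 fully home; pressed beyond 0.003, up again below 0.001. Spring: 2.4 N to start, 4.2 N at 3 mm, 5.1 N home; comes back up by itself.
- key_bar_top (a point): Long bar key, 44 mm wide by 16 mm, at the right end of the panel nearest to the operator (start key). Cap 7.5 mm proud of the panel. Point: centre of its top face; z = panel's outward normal (12 degrees off vertical, leaning to the operator), x = up the slope, y = to the operator's left.
- key_bar (a joint): travel of the long bar key. Joint value = m pressed in: 0 up, 0.0045 fully home; pressed beyond 0.003, up again below 0.001. Spring: 2.4 N to start, 4.2 N at 3 mm, 5.1 N home; comes back up by itself.
- tube_rack: bystander, loose: green tube rack with small tubes, 200 x 70 x 46 mm, beside the left of the machine. Origin under its centre
- tip_box: bystander, loose: blue pipette-tip box with clear lid, 122 x 84 x 70 mm. Origin under its centre
- cold_block: bystander, loose: bare aluminium tube block, 130 x 86 x 42 mm. Origin under its centre
- pipette: bystander, loose: dark blue and white hand pipette lying flat, 245 mm long along its x axis, 26 mm thick, beside the right of the machine. Origin under its middle
- marker: bystander, loose: pen with black cap lying flat, 138 mm long along its x axis, 13 mm thick, on the bench in front of the machine. Origin under its middle
- timer: bystander, loose: white bench timer lying flat, 65 x 70 x 22 mm. Origin under its centre
- media_bottle: bystander, loose: glass bottle with blue cap, 72 mm across, 156 mm high. Origin under its centre
- spray_bottle: bystander, loose: white spray bottle with green trigger head, 68 mm across, 180 mm high. Origin under its centre

How it is judged:
By the outcome, as a careful person would: the job done as asked, in the order asked, and still so for the second after the job is handed in, with the robot touching nothing.
It also fails if it takes over 72 s, if anything falls off the work surface, if the arm or the gripper's body presses on something with over 40 N, if the wrist force passes 120 N, or if a joint passes its speed limit or range.

### The arm

A 6-joint arm with a two-finger parallel gripper is mounted at the origin on the work surface. World frame = base frame: x ahead of the robot, y to its left, z up, the work surface at z = 0. Lengths are in m, angles in rad, forces in N, time in s.
With the tool pointing down it reaches from about 0.375 to 0.975 m from the base axis. Payload 3.8 kg.
Tool frame: the origin (TCP) lies midway between the tips of the shut fingers; the grasp point (between the pads) lies 19 mm behind it; z points along the fingers, y is the direction in which the jaws open and shut (so a half turn about z gives the same grasp; the last joint's range is limited). The gripper opens to 85 mm and grips with 20 to 120 N. Pads are 22 mm wide; open, the fingers measure 114 mm over their backs; the gripper's body (76 mm by 85 mm) begins 54 mm behind the grasp point. The pads swing forward as they close: fully open they stand 13 mm farther back than shut.
Start: joints at [-1.209, 0.264, 1.604, -0, 1.274, -0.037], TCP at [0.262, -0.622, 0.231] pointing down, gripper open.
Joint ranges: [-2.63, 2.63], [-0.94, 2.18], [0.31, 2.57], [-1.31, 4.45], [0, 2.66], [-2.55, 2.55]. Speed limits (rad/s): [2.57, 2.57, 3.14, 3.14, 3.14, 3.14].

### API

Orientations are given as a rotation vector (axis times angle).
In Python, from workcell import readout, read_camera, camera_params, bot gives the robot as it stands.
- The arm moves only by the tool apply_moves, never from a script. Its argument "plan" is a list that holds one entry, the list of rows, each a list of 7 numbers: the shift along the tool's x, y, z each as a share of 1000 mm, from -1 to 1, then the turn, a rotation vector about the tool's x, y, z each as a share of pi rad, from -1 to 1, then the gripper command: -1 is fully open, 1 is shut, values between are in proportion. A call has exactly 8 rows; each row is the pose to reach, as a shift and turn from the pose commanded when the call began, along the tool's axes at that moment, turning the shorter way round; what a row does not reach only later rows make up. A row lasts 1/12 s, in which the tool goes at most 41.7 mm and 7.16 degrees, less where a joint would pass 70% of its speed; a pose out of reach is approached as far as the arm can. A call with a number of a shift or a turn outside -1 to 1 is refused whole. A call with a gripper value outside its range is refused whole. The fingers move at their own pace and stop on an object; "force" is the grip in N (left out, the last holds). Time passes only in rows, so rows that repeat a pose let the fingers close, or fill a call up. It gives the time, the measured TCP pose, the force and the opening at its end, in the units of the state.
- readout.read_state(): the state, without advancing time (a new reading comes with each control period).
- read_camera(name): name is "scene" or "top"; returns the picture (384x512x3 uint8, red, green, blue); there is no depth.
- camera_params(name): a dict with "fovy" (degrees; the focal length in pixels is half the picture's height over the tangent of half this angle, whatever the lens; pixels are square), "cx", "cy" (the principal point, pixels), "rvec" (rotation vector, rad) and "tvec" (3), from world to camera coordinates, as OpenCV has them. Camera axes: x right, y down, z forward; pixel columns grow to the right and rows downward; lengths in m; the calibration is good to about 2 mm. A picture is of the moment at which its call begins. camera_params takes no time and is no camera call.
- bot.finish_job(): hands the job in, once; it reports no verdict.
The state is a dict: "time": time; "q": joint angles; "joint_vel": joint speeds; "joint_torque": joint torques, N m; "tool_pos": TCP position; "tcp_rot": TCP orientation; "wrist_force": force on the tool from outside, world axes, zero at the start; "torque": the same for the moment, N m; "width": opening from 0.0 (shut) to 1.0 (fully open).
Only numpy, scipy, OpenCV 4.12 (cv2) and the standard library are available. Lean on these libraries where they do the work, as an engineer would, in place of code of your own. Each camera call takes 0.05 s, during which the arm holds its last target.

## Working session

There is one attempt and no reset: what is moved stays moved. The work goes in short steps, Python scripts to look and compute and a tool call to move; the robot and the scene stay as the last step left them, time stands still between calls to the robot, and variables do not carry over. Pictures are saved under pics/ and viewed, and the job is handed in when it is done.

Besides the shell and the picture viewer there is one more tool, called after "Emit:" as name([rows], argument=value, ...), one row to a line, values as JSON. apply_moves: Moves the arm, as the interface text tells. Shift numbers are shares of 1000 mm and turn numbers shares of pi rad, none past 1 either way. Its arguments: {"type":"object","properties":{"plan":{"type":"array","items":{"type":"array","items":{"type":"array","items":{"type":"number","minimum":-1,"maximum":1}}}},"force":{"type":"number"}},"required":["plan"]}

```bash
ls; mkdir -p pics
python3 - <<'E'
from workcell import readout, read_camera, camera_params, bot
import cv2
print(readout.read_state())
for n in ("scene","top"):
    p=camera_params(n);print(n,p)
    im=read_camera(n);cv2.imwrite(f"pics/{n}0.png",im[:,:,::-1])
E
```

```text
pics
{'time': 0.0, 'q': array([-1.20888327e+00,  2.64781665e-01,  1.60537613e+00, -3.25127126e-06,
        1.27368159e+00, -3.69115761e-02]), 'joint_vel': array([ 9.03794423e-04, -5.77049472e-04, -3.86302710e-04, -9.36962463e-05,
       -1.44653203e-03, -1.04029353e-03]), 'joint_torque': array([ 1.15896259e-03, -5.15103829e+01, -3.67317045e+01,  3.99156659e-05,
        1.29327938e-02, -1.70644017e-05]), 'tool_pos': array([ 0.26185923, -0.62134918,  0.22994165]), 'tcp_rot': array([-3.07716318e+00, -6.21890902e-01,  5.75380733e-04]), 'wrist_force': array([ 0.00840825, -0.46771727,  0.51418807]), 'torque': array([-0.0704606 , -0.01954285,  0.00200867]), 'width': 0.9984743461138083}
scene {'fovy': 42.449382307313506, 'cx': 257.0829455219379, 'cy': 193.46361427383104, 'rvec': array([ 0.71776112,  2.71720601, -0.930334  ]), 'tvec': array([ 0.4105612 , -0.11426681,  1.85290638])}
top {'fovy': 52.47453462595751, 'cx': 254.91668820491523, 'cy': 193.06094443130266, 'rvec': array([ 2.17019694, -2.10702306,  0.16770285]), 'tvec': array([-0.00946656,  0.53468849,  1.63052834])}
```

View pics/scene0.png

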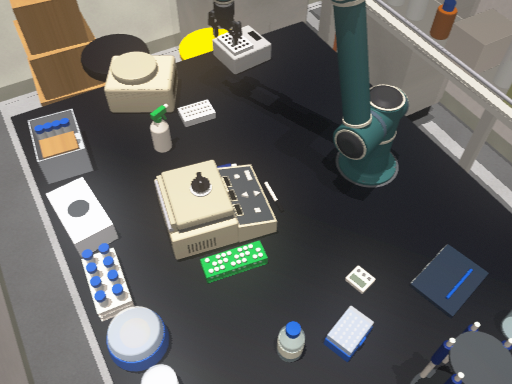

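View pics/top0.png

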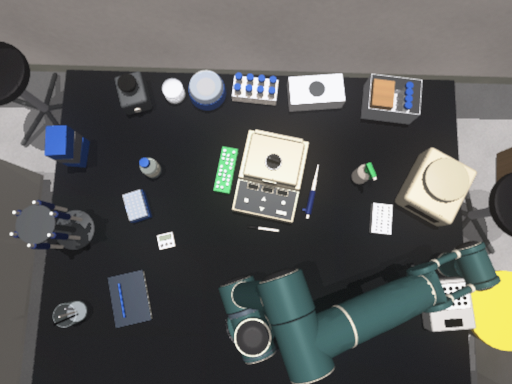

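The scene view shows the cycler near (210,205) with the knob at about (200,183). In the top view it is near (270,175), knob at about (273,161). I'll enlarge both.

Run:
```python
import cv2
a=cv2.imread("pics/scene0.png")[145:265,140:290]
b=cv2.imread("pics/top0.png")[120:240,200:330]
cv2.imwrite("pics/sz.png",cv2.resize(a,None,fx=5,fy=5,interpolation=cv2.INTER_CUBIC))
cv2.imwrite("pics/tz.png",cv2.resize(b,None,fx=5,fy=5,interpolation=cv2.INTER_CUBIC))
```

```text
(no output)
```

View pics/sz.png

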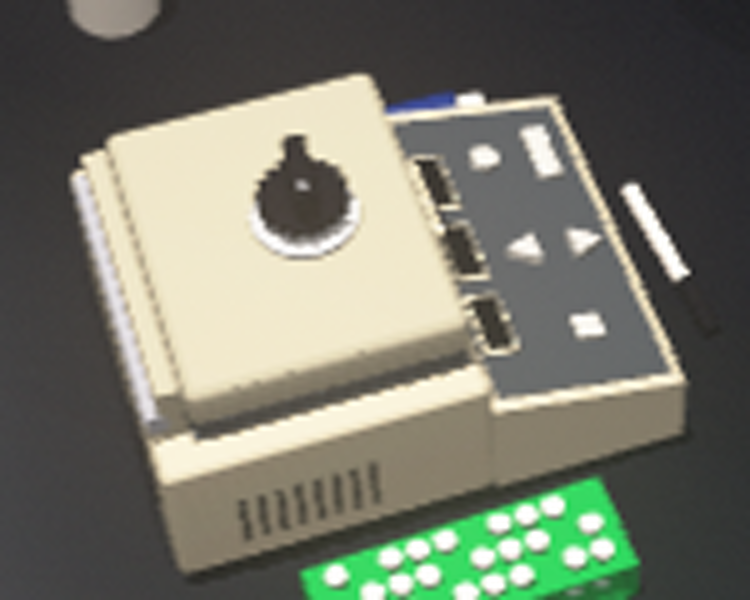

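View pics/tz.png

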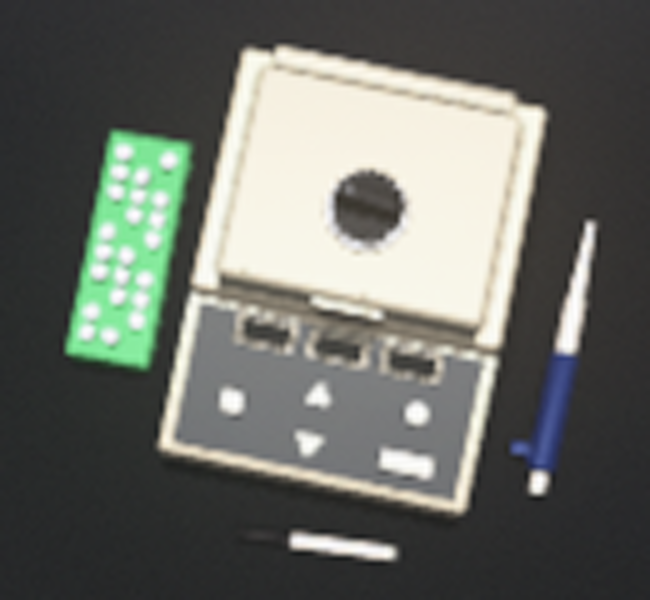

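```bash
cat > h.py <<'E'
import numpy as np, cv2
from scipy.spatial.transform import Rotation as R
from workcell import readout, read_camera, camera_params, bot
def cam(n):
    p=camera_params(n); f=192/np.tan(np.radians(p["fovy"])/2)
    K=np.array([[f,0,p["cx"]],[0,f,p["cy"]],[0,0,1]]); Rm=R.from_rotvec(p["rvec"]).as_matrix()
    return K,Rm,np.array(p["tvec"])
def tri(us,ut):
    P=[]
    for n in("scene","top"):
        K,Rm,t=cam(n);P.append(K@np.c_[Rm,t])
    X=cv2.triangulatePoints(P[0],P[1],np.array(us,float).T,np.array(ut,float).T)
    return (X[:3]/X[3]).T
def proj(n,X):
    K,Rm,t=cam(n); x=(np.atleast_2d(X)@Rm.T+t)@K.T; return x[:,:2]/x[:,2:]
def onplane(n,uv,z):
    K,Rm,t=cam(n); uv=np.atleast_2d(uv); d=np.c_[uv,np.ones(len(uv))]@np.linalg.inv(K).T@Rm; c=-Rm.T@t
    return c+d*((z-c[2])/d[:,2])[:,None]
def centre(im,x0,y0,r=6,dark=False):
    g=im.astype(float).mean(2)[y0-r:y0+r+1,x0-r:x0+r+1]
    bg=np.median(g); w=np.clip(g-bg-25,0,None) if not dark else np.clip(bg-25-g,0,None)
    # connected blob nearest centre
    n,l,_,c=cv2.connectedComponentsWithStats((w>0).astype(np.uint8))
    k=1+np.argmin(np.hypot(*(c[1:]-r).T)); w=w*(l==k); yy,xx=np.mgrid[-r:r+1,-r:r+1]
    return np.array([x0+(w*xx).sum()/w.sum(),y0+(w*yy).sum()/w.sum()]),int((l==k).sum())
E
python3 - <<'E'
from h import *
S=cv2.imread("pics/scene0.png");T=cv2.imread("pics/top0.png")
print("scene cam at",-cam("scene")[1].T@cam("scene")[2],"top",-cam("top")[1].T@cam("top")[2])
z=lambda o,p:(int(round(o[0]+p[0]/5)),int(round(o[1]+p[1]/5)))
keys=dict(square=((588,325),(232,401)),up=((526,248),(318,395)),down=((583,240),(310,443)),round=((486,156),(417,412)),bar=((542,150),(406,463)))
out={}
for k,(a,b) in keys.items():
    a,na=centre(S,*z((140,145),a));b,nb=centre(T,*z((200,120),b))
    X=tri([a],[b])[0]; out[k]=X
    print(k,a.round(2),na,b.round(2),nb,X.round(4),"reproj",(proj("scene",X)-a).round(2),(proj("top",X)-b).round(2))
# panel z for cross-check
E
```

```text
scene cam at [0.98647114 0.85328492 1.38335064] top [2.72254951e-01 6.05734972e-04 1.69424937e+00]
square [257.07 209.51] 32 [245.88 199.73] 25 [0.4988 0.0424 0.0888] reproj [[0.16 0.03]] [[ 0.13 -0.16]]
up [244.81 194.01] 34 [263.24 198.74] 22 [ 0.5044 -0.0296  0.0935] reproj [[0.14 0.03]] [[ 0.12 -0.14]]
down [255.9  192.43] 27 [261.25 208.07] 24 [ 0.4661 -0.0225  0.086 ] reproj [[0.14 0.03]] [[ 0.12 -0.14]]
round [236.37 175.89] 27 [282.92 202.17] 23 [ 0.4921 -0.1112  0.0947] reproj [[0.09 0.02]] [[ 0.08 -0.1 ]]
bar [247.78 174.69] 58 [280.9 212.2] 52 [ 0.4513 -0.1044  0.0845] reproj [[0.12 0.02]] [[ 0.1  -0.13]]
```

Reprojection is consistent, and the key spacings match the text (up to down 39.7 mm, round to bar 42.7 mm). Next is the knob.

Run:
```python
import cv2,numpy as np
a=cv2.imread("pics/scene0.png")[165:200,182:220]
b=cv2.imread("pics/top0.png")[148:175,258:290]
f=lambda i:cv2.resize(np.clip((i.astype(float)/110)**.6*255,0,255).astype(np.uint8),(400,400*i.shape[0]//i.shape[1]),interpolation=cv2.INTER_NEAREST)
A,B=f(a),f(b);H=max(A.shape[0],B.shape[0]);o=np.zeros((H,800,3),np.uint8);o[:A.shape[0],:400]=A;o[:B.shape[0],400:]=B
cv2.imwrite("pics/knob.png",o)
print(b.mean(2).astype(int)[4:24,6:26])
```

```text
[[240 240 239 240 240 240 240 240 240 240 240 240 240 239 240 240 240 239
  239 240]
 [240 240 240 240 240 240 240 227 218 220 212 231 236 236 240 240 240 240
  240 240]
 [240 240 240 240 242 227 211 164 130 138 107 173 190 215 238 240 240 240
  240 240]
 [240 240 240 230 219 159  95  93  83  83  82  81  81 152 198 231 240 240
  240 240]
 [240 240 243 205 120 100  85  75  76  76  78  79  80  96 107 216 241 240
  240 240]
 [241 240 235 175  88 122 110  78  75  74  74  74  76  76 102 182 226 238
  240 240]
 [241 239 197 107  73 113 108  84  81  79  76  71  73  72  77  77 177 233
  240 240]
 [236 239 185  62  57  66  73  75  75  81  83  81  78  75  70  67 161 219
  236 240]
 [233 235 182  67  57  55  55  56  60  70  75  78  82  84  78  69 123 194
  233 240]
 [234 233 176  74  65  56  57  56  55  55  55  63  71  77  78  68  97 205
  238 240]
 [227 239 200  86  80  71  71  64  58  56  56  55  55  55  63  64 144 212
  236 241]
 [234 243 204  93  83  85  84  77  72  71  72  63  57  56  56  67 201 226
  234 241]
 [241 241 201 118  91  88  87  85  85  85  85  77  71  72  68  90 224 240
  237 241]
 [241 223 218 175 101  88  85  87  85  86  85  85  85  87  92 175 222 237
  241 241]
 [242 231 228 193 140 114  87  83  84  81  85  87  83 140 195 230 224 231
  241 241]
 [241 242 231 198 212 187 123  97  82  93  94  94 105 207 237 234 237 241
  241 241]
 [242 242 242 231 225 220 214 212 168 145 142 180 200 222 228 236 241 241
  241 241]
 [242 242 242 242 226 229 231 227 211 187 180 207 234 229 234 242 241 241
  241 241]
 [243 242 242 242 242 242 223 204 220 225 220 210 231 242 241 242 241 242
  241 241]
 [242 242 242 242 242 242 242 242 242 242 242 242 242 242 242 242 241 241
  242 242]]
```

View pics/knob.png

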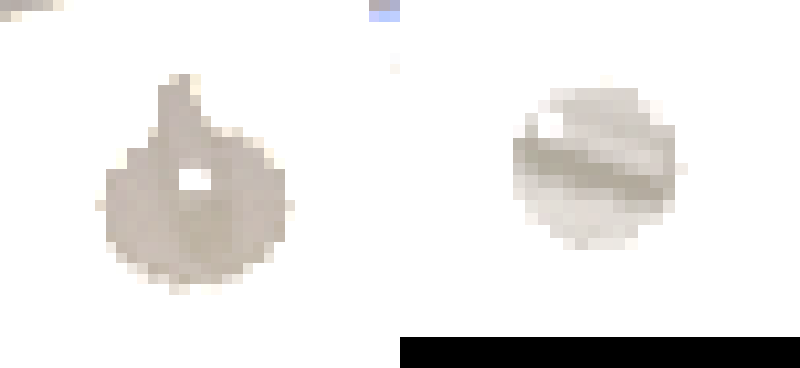

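Run:
```python
from h import *
S=cv2.imread("pics/scene0.png");T=cv2.imread("pics/top0.png")
c=np.array([4,5,6,7,8,9,10,11,12,13,14]);r=np.array([6.5,7.1,7.45,7.5,7.67,8.33,8.5,8.87,9.37,9.55,9.87])
X=onplane("top",np.c_[c+264,r+152],.226)
v=np.array([0.049,0.0]);p=np.polyfit(X[:,1],X[:,0],1);print("edge pts",X[[0,-1]].round(4),"wing dir deg",90-np.degrees(np.arctan(p[0])))
def dot(im,x0,y0,x1,y1):
    g=im[y0:y1,x0:x1].astype(float).mean(2);w=np.clip(g-np.median(g)-12,0,None);yy,xx=np.mgrid[y0:y1,x0:x1]
    print(g.astype(int));return [(w*xx).sum()/w.sum(),(w*yy).sum()/w.sum()]
a=dot(S,197,178,204,186);
g=T[156:160,268:272].mean(2);w=np.clip(g-80,0,None);w[:,0]=0;yy,xx=np.mgrid[156:160,268:272];b=[(w*xx).sum()/w.sum(),(w*yy).sum()/w.sum()]
print(a,b);D=tri([a],[b])[0];print("dot",D,(proj("scene",D)-a),(proj("top",D)-b))
# skirt blobs
for n,I,bx in(("scene",S,(182,172,220,200)),("top",T,(258,148,290,175))):
    m=(I[bx[1]:bx[3],bx[0]:bx[2]].mean(2)<150).astype(np.uint8);k,l,s,cc=cv2.connectedComponentsWithStats(m);j=1+np.argmax(s[1:,4])
    print(n,s[j],cc[j]+bx[:2]); 
    ct=max(cv2.findContours((l==j).astype(np.uint8),cv2.RETR_EXTERNAL,cv2.CHAIN_APPROX_NONE)[0],key=len);print(cv2.fitEllipse(ct))
print(onplane("top",[[273.4,161.6]],.19))
```

```text
edge pts [[ 0.6424 -0.0409  0.226 ]
 [ 0.6302 -0.0799  0.226 ]] wing dir deg 73.1027507396716
[[ 60  65  66  65  63  59  62]
 [ 62  64  65  66  66  64  65]
 [ 62  63  70  72  65  61  62]
 [ 62  64 124 152  98  62  62]
 [ 62  62 123 170 138  65  64]
 [ 64  63  67  66  66  63  62]
 [ 64  62  65  64  60  58  60]
 [ 66  63  60  60  61  59  60]]
[np.float64(199.96860133206468), np.float64(181.5823025689819)] [np.float64(269.44331983805665), np.float64(157.24696356275302)]
dot [ 0.64866387 -0.04705633  0.22531621] [[0.21277038 0.05042718]] [[ 0.16605391 -0.22000122]]
scene [  9   0  19  22 272] [200.04411765 183.72794118]
((18.02361297607422, 11.511418342590332), (17.097936630249023, 19.8372859954834), 168.37025451660156)
top [  9   6  14  15 156] [273.10897436 160.92307692]
((15.139551162719727, 12.93626880645752), (13.074173927307129, 13.47603988647461), 2.438680648803711)
[[ 0.63955035 -0.06364869  0.19      ]]
```

```bash
cat >> h.py <<'E'
def down(yang,tilt=0.,yaw=-10.):
    """tool R: z along -normal, y axis at world heading yang (deg); tilt deg about cycler y"""
    y=np.radians(yang); Y=np.array([np.cos(y),np.sin(y),0]);Z=np.array([0,0,-1.]);X=np.cross(Y,Z)
    M=np.c_[X,Y,Z]
    c=np.radians(yaw); ay=np.array([-np.sin(c),np.cos(c),0])
    return R.from_rotvec(-np.radians(tilt)*ay)*R.from_matrix(M)
def go(pos,Rt,ref=None):
    s=readout.read_state(); p=np.array(s["tool_pos"]);Rc=R.from_rotvec(s["tcp_rot"])
    if ref is not None: p,Rc=ref
    d=Rc.inv().apply(np.array(pos)-p); t=(Rc.inv()*Rt).as_rotvec()/np.pi
    print("t",round(s["time"],2),"shift",d.round(4),"turn",t.round(4),"q",np.round(s["q"],2),"F",np.round(s["wrist_force"],1),"M",np.round(s["torque"],2),"w",round(s["width"],3))
    return d,t
def yang(): 
    y=R.from_rotvec(readout.read_state()["tcp_rot"]).as_matrix(); return np.degrees(np.arctan2(y[1,1],y[0,1])),y[:,2]
E
python3 - <<'E'
from h import *
print(yang()); go([.643,-.063,.32],down(-16.9))
print(down(-16.9,12).as_matrix()[:,2])
E
```

```text
(np.float64(-67.1534282764739), array([-7.66786262e-04,  1.99639153e-03, -9.99997713e-01]))
t 0.1 shift [ 0.568  -0.3668 -0.0891] turn [-0.0006 -0.0003 -0.2792] q [-1.21  0.26  1.61 -0.    1.27 -0.04] F [ 0.5 -0.4 -0.2] M [ 0.01  0.01 -0.01] w 1.002
[ 0.20475305 -0.03610349 -0.9781476 ]
```

Emit:
apply_moves([
  [[0, 0, -0.04, 0, 0, 0, -1], [0, 0, -0.09, 0, 0, 0, -1], [0.568, -0.367, -0.089, 0, 0, -0.279, -1], [0.568, -0.367, -0.089, 0, 0, -0.279, -1], [0.568, -0.367, -0.089, 0, 0, -0.279, -1], [0.568, -0.367, -0.089, 0, 0, -0.279, -1], [0.568, -0.367, -0.089, 0, 0, -0.279, -1], [0.568, -0.367, -0.089, 0, 0, -0.279, -1]],
], force=40)

```text
time: 0.77
tool_pos: [0.4034, -0.4135, 0.3152]
tcp_rot: [-2.632, -1.714, 0.0]
wrist_force: [0.8, -0.7, -0.5]
width: 0.999
```

Run:
```python
from h import *
go([.643,-.063,.32],down(-16.9)); print(readout.read_state()["tool_pos"])
```

```text
t 0.77 shift [ 0.4175  0.0774 -0.0047] turn [-0.0002 -0.0001 -0.0386] q [-0.84  0.04  1.71  0.    1.4  -0.42] F [ 0.8 -0.7 -0.5] M [ 0.01 -0.07 -0.  ] w 0.999
[ 0.40337018 -0.41353377  0.31515397]
```

Emit:
apply_moves([
  [[0.4, 0.068, -0.004, 0, 0, -0.03, -0.3], [0.4, 0.068, -0.004, 0, 0, -0.03, -0.3], [0.4, 0.068, -0.004, 0, 0, -0.03, -0.3], [0.4, 0.068, -0.004, 0, 0, -0.03, -0.3], [0.4, 0.068, -0.004, 0, 0, -0.03, -0.3], [0.4, 0.068, -0.004, 0, 0, -0.03, -0.3], [0.4, 0.068, -0.004, 0, 0, -0.03, -0.3], [0.4, 0.068, -0.004, 0, 0, -0.03, -0.3]],
])

```text
time: 1.43
tool_pos: [0.589, -0.1365, 0.3185]
tcp_rot: [-2.554, -1.829, 0.001]
wrist_force: [1.1, -0.8, -0.3]
width: 0.654
```

Run:
```python
from h import *
go([.643,-.063,.32],down(-16.9)); print(readout.read_state()["tool_pos"])
```

```text
t 1.43 shift [ 0.087   0.0275 -0.0015] turn [-0.0002  0.     -0.0104] q [-0.27  0.09  1.65 -0.    1.4   0.06] F [ 1.1 -0.8 -0.3] M [-0.04 -0.03 -0.04] w 0.654
[ 0.58895348 -0.13654335  0.31852085]
```

Emit:
apply_moves([
  [[0.07, 0.02, 0, 0, 0, -0.01, -0.3], [0.07, 0.02, 0, 0, 0, -0.01, -0.3], [0.07, 0.02, 0, 0, 0, -0.01, -0.3], [0.07, 0.02, 0, 0, 0, -0.01, -0.3], [0.07, 0.02, 0, 0, 0, -0.01, -0.3], [0.07, 0.02, 0, 0, 0, -0.01, -0.3], [0.07, 0.02, 0, 0, 0, -0.01, -0.3], [0.07, 0.02, 0, 0, 0, -0.01, -0.3]],
])

```text
time: 2.1
tool_pos: [0.6294, -0.0801, 0.3192]
tcp_rot: [2.527, 1.867, 0.0]
wrist_force: [0.1, -0.0, 0.4]
width: 0.651
```

Run:
```python
from h import *
go([.643,-.063,.203],down(-16.9)); print(readout.read_state()["tool_pos"])
for n in ("scene","top"):
    im=read_camera(n)[:,:,::-1];cv2.imwrite(f"pics/{n}1.png",im)
a=cv2.imread("pics/scene1.png")[145:225,150:250];b=cv2.imread("pics/top1.png")[120:200,225:325]
cv2.imwrite("pics/z1.png",cv2.resize(np.hstack([a,b]),None,fx=4,fy=4,interpolation=cv2.INTER_CUBIC))
```

```text
t 2.1 shift [0.0203 0.008  0.1162] turn [ 0.0001  0.     -0.0011] q [-0.17  0.15  1.58 -0.    1.41  0.13] F [ 0.1 -0.   0.4] M [ 0.04  0.04 -0.05] w 0.651
[ 0.62938819 -0.08007446  0.31916776]
```

View pics/z1.png

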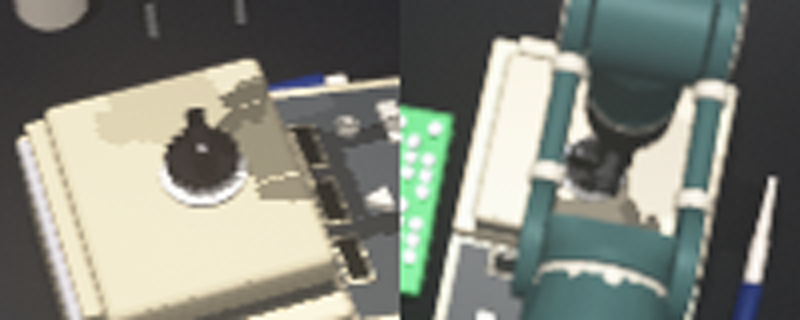

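The gripper is above the scene crop, and in the top crop it partly hides the knob at about (590,165). The knob is untouched. Descending over the wing.

Emit:
apply_moves([
  [[0.02, 0.008, 0, 0, 0, -0.001, -0.3], [0.02, 0.008, 0.02, 0, 0, -0.001, -0.3], [0.02, 0.008, 0.05, 0, 0, -0.001, -0.3], [0.02, 0.008, 0.08, 0, 0, -0.001, -0.3], [0.02, 0.008, 0.1, 0, 0, -0.001, -0.3], [0.02, 0.008, 0.11, 0, 0, -0.001, -0.3], [0.02, 0.008, 0.115, 0, 0, -0.001, -0.3], [0.02, 0.008, 0.115, 0, 0, -0.001, -0.3]],
])

```text
time: 2.87
tool_pos: [0.643, -0.0622, 0.2032]
tcp_rot: [-2.522, -1.872, 0.002]
wrist_force: [-0.2, 0.7, -0.2]
width: 0.651
```

Run:
```python
from h import *
go([.643,-.063,.203],down(-16.9)); print(readout.read_state()["tool_pos"])
im=read_camera("scene")[:,:,::-1]
cv2.imwrite("pics/z2.png",cv2.resize(im[115:225,150:270],None,fx=5,fy=5,interpolation=cv2.INTER_CUBIC))
```

```text
t 2.87 shift [-0.0007  0.0002  0.0002] turn [-0.0004  0.0001  0.0004] q [-0.14  0.23  1.7   0.    1.21  0.16] F [-0.2  0.7 -0.2] M [-0.04  0.01  0.  ] w 0.651
[ 0.64299083 -0.0622144   0.20319601]
```

View pics/z2.png

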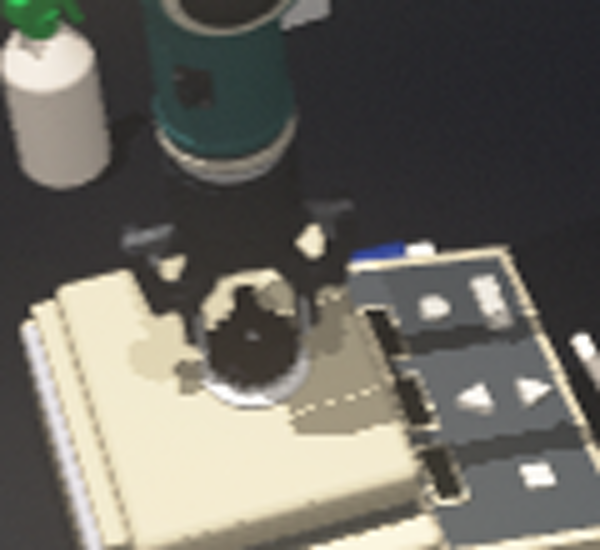

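The fingers straddle the wing, with the dot at about (252,337) between them. Closing.

Emit:
apply_moves([
  [[0, 0, 0, 0, 0, 0, 0.3], [0, 0, 0, 0, 0, 0, 0.5], [0, 0, 0, 0, 0, 0, 0.6], [0, 0, 0, 0, 0, 0, 1], [0, 0, 0, 0, 0, 0, 1], [0, 0, 0, 0, 0, 0, 1], [0, 0, 0, 0, 0, 0, 1], [0, 0, 0, 0, 0, 0, 1]],
], force=40)

```text
time: 3.58
tool_pos: [0.6441, -0.062, 0.2058]
tcp_rot: [2.521, 1.872, 0.002]
wrist_force: [-2.2, 0.5, 5.7]
width: 0.164
```

Run:
```python
from h import *
go([.643,-.063,.203],down(-16.9)); print(readout.read_state()["tool_pos"],yang())
```

```text
t 3.58 shift [-0.0013 -0.0007  0.0028] turn [ 0.0007 -0.0001  0.0006] q [-0.13  0.23  1.7   0.    1.22  0.16] F [-2.2  0.5  5.7] M [ 0.07  0.31 -0.01] w 0.164
[ 0.6440508  -0.06199552  0.20578748] (np.float64(-16.79525682197494), array([ 2.11970370e-03, -2.71001454e-04, -9.99997717e-01]))
```

Gripped: the opening is 14 mm, as expected for the 15 mm wing. I'll ease up 3 mm, recentre, and start turning clockwise.

Emit:
apply_moves([
  [[0, 0.001, -0.002, 0, 0, 0, 1], [0, 0.002, -0.003, 0, 0, 0, 1], [0, 0.002, -0.003, 0, 0, 0.02, 1], [0, 0.002, -0.003, 0, 0, 0.045, 1], [0, 0.002, -0.003, 0, 0, 0.07, 1], [0, 0.002, -0.003, 0, 0, 0.095, 1], [0, 0.002, -0.003, 0, 0, 0.12, 1], [0, 0.002, -0.003, 0, 0, 0.12, 1]],
], force=60)

```text
time: 4.25
tool_pos: [0.6445, -0.0622, 0.2059]
tcp_rot: [-2.828, -1.364, 0.003]
wrist_force: [-2.3, 1.6, -1.8]
width: 0.161
```

Run:
```python
from h import *
go([.643,-.063,.203],down(-16.9)); print(readout.read_state()["tool_pos"],yang())
```

```text
t 4.25 shift [-0.0015 -0.0006  0.0029] turn [-0.0008  0.0002 -0.12  ] q [-0.13  0.23  1.69  0.    1.22  0.54] F [-2.3  1.6 -1.8] M [ 0.13  0.3  -0.1 ] w 0.161
[ 0.64445962 -0.06221456  0.20592374] (np.float64(-38.50736547429653), array([-2.52525810e-03,  5.96757901e-04, -9.99996633e-01]))
```

Emit:
apply_moves([
  [[0, 0, 0, 0, 0, 0.025, 1], [0, 0, 0, 0, 0, 0.05, 1], [0, 0, 0, 0, 0, 0.075, 1], [0, 0, 0, 0, 0, 0.1, 1], [0, 0, 0, 0, 0, 0.125, 1], [0, 0, 0, 0, 0, 0.15, 1], [0, 0, 0, 0, 0, 0.17, 1], [0, 0, 0, 0, 0, 0.17, 1]],
])

```text
time: 4.92
tool_pos: [0.6447, -0.0627, 0.2059]
tcp_rot: [-3.089, -0.573, 0.003]
wrist_force: [-1.6, -0.2, -3.4]
width: 0.157
```

Run:
```python
from h import *
go([.643,-.063,.203],down(-16.9)); print(readout.read_state()["tool_pos"],yang())
```

```text
t 4.92 shift [-0.0017 -0.0003  0.0029] turn [-0.0004  0.0005 -0.2893] q [-0.14  0.23  1.69 -0.    1.22  1.07] F [-1.6 -0.2 -3.4] M [-0.1   0.16 -0.06] w 0.157
[ 0.64474192 -0.06267413  0.20592364] (np.float64(-68.96748118293921), array([-1.84217293e-03, -1.81412004e-04, -9.99998287e-01]))
```

Emit:
apply_moves([
  [[0, 0, 0, 0, 0, 0.015, 1], [0, 0, 0, 0, 0, 0.03, 1], [0, 0, 0, 0, 0, 0.045, 1], [0, 0, 0, 0, 0, 0.06, 1], [0, 0, 0, 0, 0, 0.075, 1], [0, 0, 0, 0, 0, 0.09, 1], [0, 0, 0, 0, 0, 0.1, 1], [0, 0, 0, 0, 0, 0.1, 1]],
])

```text
time: 5.58
tool_pos: [0.6448, -0.063, 0.206]
tcp_rot: [3.14, 0.086, -0.003]
wrist_force: [-0.9, -2.1, -3.7]
width: 0.16
```

Run:
```python
from h import *
go([.643,-.063,.203],down(-16.9)); print(readout.read_state()["tool_pos"],yang())
```

```text
t 5.58 shift [-0.0018 -0.0001  0.003 ] turn [-1.000e-04  6.000e-04 -3.887e-01] q [-0.14  0.23  1.69 -0.    1.22  1.38] F [-0.9 -2.1 -3.7] M [-0.35  0.18 -0.06] w 0.16
[ 0.64480812 -0.0630319   0.20595129] (np.float64(-86.86545206320716), array([-1.59845760e-03, -7.06968967e-04, -9.99998473e-01]))
```

Emit:
apply_moves([
  [[0, 0, 0, 0, 0, 0.015, 1], [0, 0, 0, 0, 0, 0.03, 1], [0, 0, 0, 0, 0, 0.045, 1], [0, 0, 0, 0, 0, 0.06, 1], [0, 0, 0, 0, 0, 0.075, 1], [0, 0, 0, 0, 0, 0.09, 1], [0, 0, 0, 0, 0, 0.1, 1], [0, 0, 0, 0, 0, 0.1, 1]],
])

```text
time: 6.25
tool_pos: [0.6447, -0.0632, 0.206]
tcp_rot: [3.114, -0.399, -0.003]
wrist_force: [-0.9, -2.2, -5.4]
width: 0.162
```

Run:
```python
from h import *
go([.643,-.063,.203],down(-16.9)); print(readout.read_state()["tool_pos"],yang())
```

```text
t 6.25 shift [-0.0017  0.0002  0.003 ] turn [ 3.000e-04  9.000e-04 -4.873e-01] q [-0.13  0.23  1.69 -0.    1.22  1.69] F [-0.9 -2.2 -5.4] M [-0.5   0.22  2.05] w 0.162
[ 0.64474497 -0.06321642  0.20599065] (np.float64(-104.6066859214502), array([-0.00187634, -0.00209238, -0.99999605]))
```

The moment jumped to 2 N m, so the knob has bottomed. I'll unwind in small steps to find the heading at which the pads lie flat at the stop, where the moment is about zero.

Emit:
apply_moves([
  [[0, 0, 0, 0, 0, -0.005, 1], [0, 0, 0, 0, 0, -0.005, 1], [0, 0, 0, 0, 0, -0.005, 1], [0, 0, 0, 0, 0, -0.005, 1], [0, 0, 0, 0, 0, -0.005, 1], [0, 0, 0, 0, 0, -0.005, 1], [0, 0, 0, 0, 0, -0.005, 1], [0, 0, 0, 0, 0, -0.005, 1]],
])

```text
time: 6.92
tool_pos: [0.6448, -0.0632, 0.206]
tcp_rot: [3.117, -0.383, -0.002]
wrist_force: [-1.1, -5.6, -7.2]
width: 0.16
```

Run:
```python
from h import *
go([.643,-.063,.203],down(-16.9)); print(readout.read_state()["tool_pos"],yang())
```

```text
t 6.92 shift [-0.0017  0.0003  0.003 ] turn [ 0.      0.0007 -0.484 ] q [-0.14  0.23  1.69 -0.    1.22  1.68] F [-1.1 -5.6 -7.2] M [-0.85  0.32  1.84] w 0.16
[ 0.64475671 -0.06317041  0.20601406] (np.float64(-104.01623802808885), array([-0.00165999, -0.00107637, -0.99999804]))
```

Emit:
apply_moves([
  [[0, 0, 0, 0, 0, -0.01, 1], [0, 0, 0, 0, 0, -0.01, 1], [0, 0, 0, 0, 0, -0.01, 1], [0, 0, 0, 0, 0, -0.01, 1], [0, 0, 0, 0, 0, -0.01, 1], [0, 0, 0, 0, 0, -0.01, 1], [0, 0, 0, 0, 0, -0.01, 1], [0, 0, 0, 0, 0, -0.01, 1]],
])

```text
time: 7.58
tool_pos: [0.6448, -0.0632, 0.206]
tcp_rot: [3.123, -0.337, -0.002]
wrist_force: [-2.1, -5.5, -7.8]
width: 0.158
```

Run:
```python
from h import *
go([.643,-.063,.203],down(-16.9)); print(readout.read_state()["tool_pos"],yang())
```

```text
t 7.58 shift [-0.0018  0.0002  0.003 ] turn [-1.000e-04  6.000e-04 -4.745e-01] q [-0.14  0.23  1.69 -0.    1.22  1.65] F [-2.1 -5.5 -7.8] M [-0.86  0.25  1.14] w 0.158
[ 0.64476351 -0.06317346  0.20601782] (np.float64(-102.31595904359587), array([-1.53702971e-03, -6.21766811e-04, -9.99998625e-01]))
```

Emit:
apply_moves([
  [[0, 0, 0, 0, 0, -0.01, 1], [0, 0, 0, 0, 0, -0.01, 1], [0, 0, 0, 0, 0, -0.01, 1], [0, 0, 0, 0, 0, -0.01, 1], [0, 0, 0, 0, 0, -0.01, 1], [0, 0, 0, 0, 0, -0.01, 1], [0, 0, 0, 0, 0, -0.01, 1], [0, 0, 0, 0, 0, -0.01, 1]],
])

```text
time: 8.25
tool_pos: [0.6448, -0.0632, 0.206]
tcp_rot: [3.128, -0.292, -0.002]
wrist_force: [-0.5, -4.9, -7.1]
width: 0.156
```

Run:
```python
from h import *
go([.643,-.063,.203],down(-16.9)); print(readout.read_state()["tool_pos"],yang())
```

```text
t 8.25 shift [-0.0018  0.0002  0.003 ] turn [-3.000e-04  4.000e-04 -4.654e-01] q [-0.14  0.23  1.69 -0.    1.22  1.62] F [-0.5 -4.9 -7.1] M [-0.9   0.21  0.16] w 0.156
[ 0.64477904 -0.06317311  0.20595982] (np.float64(-100.66659296119084), array([-1.47826508e-03,  4.85905848e-06, -9.99998907e-01]))
```

Emit:
apply_moves([
  [[0, 0, 0, 0, 0, 0, 0.3], [0, 0, 0, 0, 0, 0, 0.3], [0, 0, 0, 0, 0, 0, 0.3], [0, 0, 0, 0, 0, 0, 0.3], [0, 0, 0, 0, 0, 0, 0.3], [0, 0, 0, 0, 0, 0, 0.3], [0, 0, 0, 0, 0, 0, 0.3], [0, 0, 0, 0, 0, 0, 0.3]],
])

```text
time: 8.92
tool_pos: [0.6455, -0.0624, 0.2071]
tcp_rot: [-3.128, 0.287, -0.001]
wrist_force: [0.5, -0.3, -0.6]
width: 0.349
```

Run:
```python
from h import *
go([.643,-.063,.203],down(-16.9)); print(readout.read_state()["tool_pos"],yang())
```

```text
t 8.92 shift [-0.0023  0.001   0.0041] turn [ 0.000e+00 -1.000e-04 -4.644e-01] q [-0.13  0.23  1.69  0.    1.22  1.62] F [ 0.5 -0.3 -0.6] M [-0.01  0.02 -0.  ] w 0.349
[ 0.64546231 -0.06239962  0.20712847] (np.float64(-100.4993198706285), array([ 3.78441471e-04,  1.20143724e-04, -9.99999921e-01]))
```

Emit:
apply_moves([
  [[0, 0, 0, 0, 0, 0, 0.5], [0, 0, 0, 0, 0, 0, 0.6], [0, 0, 0, 0, 0, 0, 1], [0, 0, 0, 0, 0, 0, 1], [0, 0, 0, 0, 0, 0, 1], [0, 0, 0, 0, 0, 0, 1], [0, 0, 0, 0, 0, 0, 1], [0, 0, 0, 0, 0, 0, 1]],
])

```text
time: 9.58
tool_pos: [0.6452, -0.0631, 0.2071]
tcp_rot: [3.127, -0.287, -0.0]
wrist_force: [-3.1, -4.9, 1.9]
width: 0.166
```

Run:
```python
from h import *
go([.643,-.063,.203],down(-16.9)); print(readout.read_state()["tool_pos"],yang())
```

```text
t 9.58 shift [-0.0022  0.0003  0.0041] turn [ 2.000e-04  2.000e-04 -4.645e-01] q [-0.14  0.23  1.69 -0.    1.22  1.62] F [-3.1 -4.9  1.9] M [-0.73  0.34  0.09] w 0.166
[ 0.64519543 -0.06314592  0.20714945] (np.float64(-100.50284112395457), array([-2.05029862e-04, -9.44815068e-04, -9.99999533e-01]))
```

Emit:
apply_moves([
  [[0, 0, 0, 0, 0, 0.008, 1], [0, 0, 0, 0, 0, 0.008, 1], [0, 0, 0, 0, 0, 0.008, 1], [0, 0, 0, 0, 0, 0.008, 1], [0, 0, 0, 0, 0, 0.008, 1], [0, 0, 0, 0, 0, 0.008, 1], [0, 0, 0, 0, 0, 0.008, 1], [0, 0, 0, 0, 0, 0.008, 1]],
])

```text
time: 10.25
tool_pos: [0.6452, -0.0632, 0.2072]
tcp_rot: [3.123, -0.323, -0.0]
wrist_force: [-2.2, -4.4, 2.9]
width: 0.159
```

Run:
```python
from h import *
go([.645,-.0635,.207],down(-55.6)); print(readout.read_state()["tool_pos"],yang())
```

```text
t 10.25 shift [-0.0002  0.0004  0.0002] turn [ 5.000e-04  2.000e-04 -2.567e-01] q [-0.14  0.23  1.69 -0.    1.22  1.64] F [-2.2 -4.4  2.9] M [-0.75  0.42  0.96] w 0.159
[ 0.64523054 -0.06315377  0.20716183] (np.float64(-101.80810250414707), array([-2.19482902e-04, -1.60489786e-03, -9.99998688e-01]))
```

The stop is confirmed at a heading of -100.4°. Backing off 45° to -55.4°.

Emit:
apply_moves([
  [[0, 0, 0, 0, 0, -0.03, 1], [0, 0, 0, 0, 0, -0.065, 1], [0, 0, 0, 0, 0, -0.1, 1], [0, 0, 0, 0, 0, -0.135, 1], [0, 0, 0, 0, 0, -0.17, 1], [0, 0, 0, 0, 0, -0.2, 1], [0, 0, 0, 0, 0, -0.23, 1], [0, 0, 0, 0, 0, -0.245, 1]],
])

```text
time: 10.92
tool_pos: [0.645, -0.0621, 0.2071]
tcp_rot: [-3.016, -0.876, 0.001]
wrist_force: [-3.5, -2.0, 4.0]
width: 0.158
```

Run:
```python
from h import *
go([.645,-.0635,.207],down(-55.4)); print(readout.read_state()["tool_pos"],yang())
```

```text
t 10.92 shift [-0.0007  0.0012  0.0001] turn [-0.0004  0.0001 -0.0123] q [-0.13  0.23  1.69  0.    1.22  0.87] F [-3.5 -2.   4. ] M [-0.3   0.54 -0.05] w 0.158
[ 0.64496271 -0.06212261  0.20714106] (np.float64(-57.61399406839669), array([-8.21339918e-04,  8.27630763e-04, -9.99999320e-01]))
```

Emit:
apply_moves([
  [[0, 0, 0, 0, 0, -0.006, 1], [0, 0, 0, 0, 0, -0.0125, 1], [0, 0, 0, 0, 0, -0.0125, 1], [0, 0, 0, 0, 0, -0.0125, 1], [0, 0, 0, 0, 0, -0.0125, 1], [0, 0, 0, 0, 0, -0.0125, 1], [0, 0, 0, 0, 0, -0.0125, 1], [0, 0, 0, 0, 0, -0.0125, 1]],
])

```text
time: 11.58
tool_pos: [0.6449, -0.0621, 0.2071]
tcp_rot: [-3.0, -0.928, 0.001]
wrist_force: [-4.4, -0.4, 4.8]
width: 0.158
```

Run:
```python
from h import *
go([.645,-.0635,.207],down(-55.4)); print(readout.read_state()["tool_pos"],yang())
```

```text
t 11.58 shift [-0.0008  0.0012  0.0001] turn [-0.0003  0.0001 -0.0013] q [-0.13  0.23  1.69  0.    1.22  0.84] F [-4.4 -0.4  4.8] M [-0.05  0.88  0.12] w 0.158
[ 0.64494323 -0.06208547  0.20711813] (np.float64(-55.6285791075698), array([-8.5315578e-04,  6.7293956e-04, -9.9999941e-01]))
```

Emit:
apply_moves([
  [[0, 0, 0, 0, 0, 0, 0.3], [0, 0, 0, 0, 0, 0, -0.1], [0, 0, 0, 0, 0, 0, -0.1], [0, 0, 0, 0, 0, 0, -0.1], [0, 0, 0, 0, 0, 0, -0.1], [0, 0, -0.03, 0, 0, 0, -0.1], [0, 0, -0.07, 0, 0, 0, -0.1], [0, 0, -0.1, 0, 0, 0, -0.1]],
])

```text
time: 12.25
tool_pos: [0.6455, -0.0624, 0.3085]
tcp_rot: [-3.001, -0.929, -0.0]
wrist_force: [1.1, -0.4, 0.7]
width: 0.548
```

Run:
```python
from h import *
go([.645,-.0635,.207],down(-55.4)); print(readout.read_state()["tool_pos"],yang())
im=read_camera("scene")[:,:,::-1];cv2.imwrite("pics/scene3.png",im)
cv2.imwrite("pics/z3.png",cv2.resize(im[125:225,150:290],None,fx=5,fy=5,interpolation=cv2.INTER_CUBIC))
go([.46,-.06,.25],down(-100,12))
```

```text
t 12.25 shift [-0.001   0.0006  0.1015] turn [-0.     -0.0001 -0.0011] q [-0.13  0.18  1.57  0.    1.4   0.84] F [ 1.1 -0.4  0.7] M [-0.01 -0.04 -0.01] w 0.548
[ 0.64548313 -0.06242377  0.3085177 ] (np.float64(-55.5924551159533), array([ 2.44768156e-04,  1.97115288e-04, -9.99999951e-01]))
t 12.3 shift [-0.1547 -0.1096  0.0647] turn [-0.0245  0.0594  0.2459] q [-0.13  0.17  1.56  0.    1.4   0.84] F [ 2.8 -0.3  4.8] M [-0.02 -0.09 -0.04] w 0.55
```

View pics/z3.png

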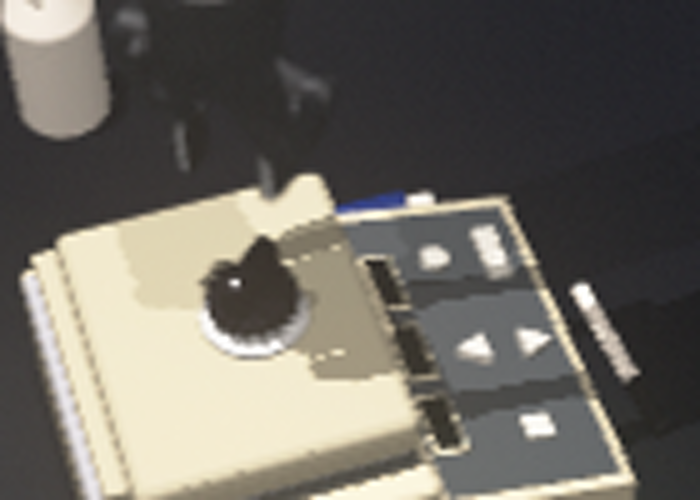

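Run:
```python
from h import *
im=cv2.imread("pics/scene3.png")
g=im[178:186,193:201].mean(2);print(g.astype(int));w=np.clip(g-85,0,None);yy,xx=np.mgrid[178:186,193:201];w[:, :2]=0
a=[(w*xx).sum()/w.sum(),(w*yy).sum()/w.sum()];D=onplane("scene",a,.2253)[0];K=np.array([.645,-.0633]);print(a,D,np.linalg.norm(D[:2]-K),np.degrees(np.arctan2(*(D[:2]-K)[::-1])))
sq=np.array([.4988,.0424,.0888]); n=-down(-100,12).as_matrix()[:,2];print(n)
h=sq+.035*n; print(h); go(h,down(-100,12)); go(h+[0,0,.1],down(-100,12))
```

```text
[[107  89  70  54  55  56  54  54]
 [ 66  54  54  57  57  57  56  56]
 [ 76  59  60  77  78  56  57  55]
 [ 61  62  87 216 230  57  56  55]
 [ 61  62  64 102 113  61  57  55]
 [ 62  61  62  64  65  59  56  55]
 [ 63  58  57  58  56  56  57  55]
 [ 62  58  57  58  58  56  55  56]]
[np.float64(196.52935118434607), np.float64(181.14006179196707)] [ 0.657445   -0.05418914  0.2253    ] 0.015423547455477055 36.20747841009683
[-0.20475305  0.03610349  0.9781476 ]
[0.49163364 0.04366362 0.12303517]
t 12.3 shift [-0.0712 -0.1783  0.1919] turn [-0.0245  0.0594  0.2459] q [-0.13  0.17  1.56  0.    1.4   0.84] F [ 2.8 -0.3  4.8] M [-0.02 -0.09 -0.04] w 0.55
t 12.3 shift [-0.0703 -0.1775  0.0919] turn [-0.0245  0.0594  0.2459] q [-0.13  0.17  1.56  0.    1.4   0.84] F [ 2.8 -0.3  4.8] M [-0.02 -0.09 -0.04] w 0.55
```

The dot puts the wing heading at 36°, against 34.4° expected, so the knob is set. Now to the square key with the fingers shut.

Emit:
apply_moves([
  [[-0.07, -0.178, 0, -0.0245, 0.0594, 0.246, 1], [-0.07, -0.178, 0, -0.0245, 0.0594, 0.246, 1], [-0.07, -0.178, 0, -0.0245, 0.0594, 0.246, 1], [-0.07, -0.178, 0.05, -0.0245, 0.0594, 0.246, 1], [-0.07, -0.178, 0.085, -0.0245, 0.0594, 0.246, 1], [-0.07, -0.178, 0.085, -0.0245, 0.0594, 0.246, 1], [-0.07, -0.178, 0.085, -0.0245, 0.0594, 0.246, 1], [-0.07, -0.178, 0.085, -0.0245, 0.0594, 0.246, 1]],
], force=40)

```text
time: 12.97
tool_pos: [0.4837, 0.0455, 0.2188]
tcp_rot: [3.097, -0.27, 0.299]
wrist_force: [1.1, -0.0, 0.4]
width: -0.003
```

Run:
```python
from h import *
sq=np.array([.4988,.0424,.0888]); n=-down(-100,12).as_matrix()[:,2]
go(sq+.03*n,down(-100,12)); print(readout.read_state()["tool_pos"],yang())
```

```text
t 12.97 shift [-0.0103  0.0002  0.1006] turn [0.0005 0.0053 0.0002] q [ 0.08 -0.22  2.13 -0.06  1.04  1.85] F [ 1.1 -0.   0.4] M [-0.    0.08  0.01] w -0.003
[0.48368276 0.04545516 0.2188249 ] (np.float64(-99.98085755389657), array([ 0.18833502, -0.03466326, -0.98149293]))
```

Emit:
apply_moves([
  [[-0.01, 0, 0.03, 0, 0.005, 0, 1], [-0.01, 0, 0.06, 0, 0.005, 0, 1], [-0.01, 0, 0.09, 0, 0.005, 0, 1], [-0.01, 0, 0.1, 0, 0.005, 0, 1], [-0.01, 0, 0.1, 0, 0.005, 0, 1], [-0.01, 0, 0.1, 0, 0.005, 0, 1], [-0.01, 0, 0.1, 0, 0.005, 0, 1], [-0.01, 0, 0.1, 0, 0.005, 0, 1]],
])

```text
time: 13.63
tool_pos: [0.4986, 0.0431, 0.1245]
tcp_rot: [3.093, -0.271, 0.336]
wrist_force: [0.9, 0.2, -0.4]
width: 0.007
```

Run:
```python
from h import *
sq=np.array([.4988,.0424,.0888]); n=-down(-100,12).as_matrix()[:,2]
go(sq,down(-100,12)); print(readout.read_state()["tool_pos"],yang())
im=read_camera("scene")[:,:,::-1]
cv2.imwrite("pics/z4.png",cv2.resize(im[135:235,190:310],None,fx=5,fy=5,interpolation=cv2.INTER_CUBIC))
```

```text
t 13.63 shift [-0.0074  0.0006  0.0349] turn [-0.0001 -0.0023 -0.0001] q [ 0.07 -0.11  2.23 -0.07  0.81  1.86] F [ 0.9  0.2 -0.4] M [ 0.01  0.07 -0.04] w 0.007
[0.49864624 0.04305382 0.1245075 ] (np.float64(-100.01564691329992), array([ 0.21173624, -0.03708189, -0.97662311]))
```

View pics/z4.png

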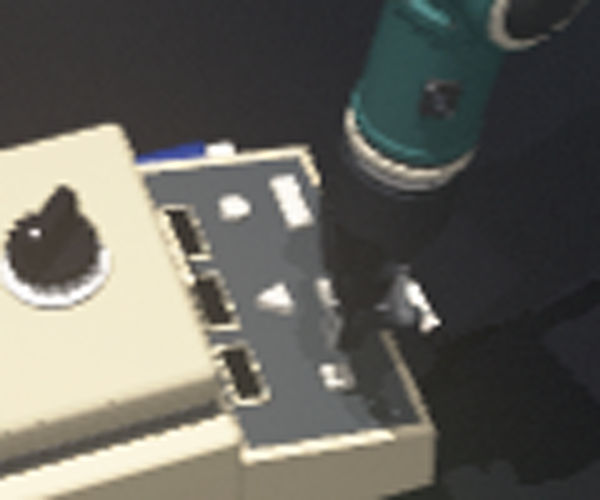

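The fingertips hover above the square key, which is at about (335,375) in the crop. Approaching.

Emit:
apply_moves([
  [[-0.0075, 0.0005, 0.01, 0, -0.002, 0, 1], [-0.0075, 0.0005, 0.02, 0, -0.002, 0, 1], [-0.0075, 0.0005, 0.025, 0, -0.002, 0, 1], [-0.0075, 0.0005, 0.025, 0, -0.002, 0, 1], [-0.0075, 0.0005, 0.025, 0, -0.002, 0, 1], [-0.0075, 0.0005, 0.025, 0, -0.002, 0, 1], [-0.0075, 0.0005, 0.025, 0, -0.002, 0, 1], [-0.0075, 0.0005, 0.025, 0, -0.002, 0, 1]],
])

```text
time: 14.35
tool_pos: [0.4949, 0.0429, 0.0963]
tcp_rot: [3.095, -0.271, 0.321]
wrist_force: [0.5, 0.1, -0.4]
width: 0.001
```

Run:
```python
from h import *
sq=np.array([.4988,.0424,.0888])
go(sq,down(-100,12)); print(readout.read_state()["tool_pos"],yang())
im=read_camera("scene")[:,:,::-1]
cv2.imwrite("pics/z5.png",cv2.resize(im[135:235,190:310],None,fx=5,fy=5,interpolation=cv2.INTER_CUBIC))
```

```text
t 14.35 shift [ 0.0023 -0.0002  0.0082] turn [ 0.0002  0.0008 -0.0001] q [ 0.07 -0.07  2.25 -0.07  0.76  1.87] F [ 0.5  0.1 -0.4] M [-0.03  0.15 -0.01] w 0.001
[0.49487505 0.04288772 0.09629871] (np.float64(-100.01694245891896), array([ 0.20228727, -0.0362273 , -0.97865594]))
```

View pics/z5.png

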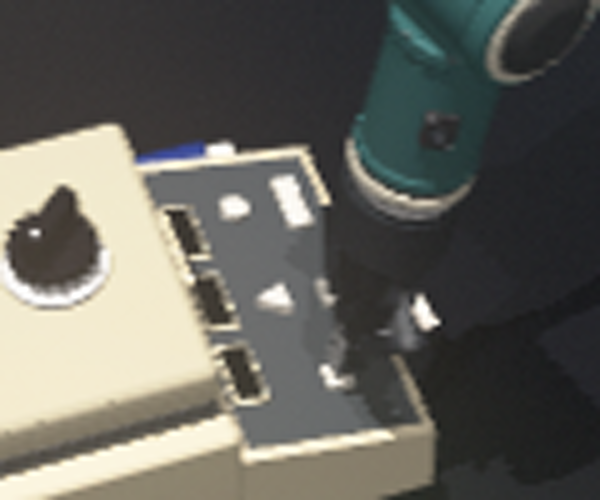

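Emit:
apply_moves([
  [[0.002, 0, 0.003, 0, 0, 0, 1], [0.002, 0, 0.006, 0, 0, 0, 1], [0.002, 0, 0.009, 0, 0, 0, 1], [0.002, 0, 0.011, 0, 0, 0, 1], [0.002, 0, 0.012, 0, 0, 0, 1], [0.002, 0, 0.013, 0, 0, 0, 1], [0.002, 0, 0.014, 0, 0, 0, 1], [0.002, 0, 0.014, 0, 0, 0, 1]],
])

```text
time: 15.07
tool_pos: [0.4996, 0.0421, 0.0861]
tcp_rot: [3.094, -0.272, 0.32]
wrist_force: [-17.9, 1.4, 32.6]
width: 0.0
```

Run:
```python
from h import *
sq=np.array([.4988,.0424,.0888])
go(sq,down(-100,12)); s=readout.read_state();print(s["tool_pos"],s["wrist_force"])
```

```text
t 15.07 shift [-0.0003 -0.0001 -0.0028] turn [ 0.0003  0.0011 -0.0002] q [ 0.07 -0.04  2.25 -0.07  0.74  1.87] F [-17.9   1.4  32.6] M [-0.07  1.95 -0.06] w 0.0
[0.49961667 0.0421267  0.08610193] [-17.85651652   1.38045087  32.55162283]
```

Firm bottoming: 33 N at about the expected depth. Release the key. I'll press the others more gently.

Emit:
apply_moves([
  [[0, 0, -0.006, 0, 0, 0, 1], [0, 0, -0.012, 0, 0, 0, 1], [0, 0, -0.02, 0, 0, 0, 1], [0, 0, -0.025, 0, 0, 0, 1], [0, 0, -0.025, 0, 0, 0, 1], [0, 0, -0.025, 0, 0, 0, 1], [0, 0, -0.025, 0, 0, 0, 1], [0, 0, -0.025, 0, 0, 0, 1]],
])

```text
time: 15.73
tool_pos: [0.4937, 0.0429, 0.1064]
tcp_rot: [3.095, -0.271, 0.318]
wrist_force: [0.6, -0.3, -0.1]
width: -0.001
```

Run:
```python
from h import *
n=-down(-100,12).as_matrix()[:,2]
go(np.array([.5044,-.0296,.0935])+.02*n,down(-100,12)); s=readout.read_state();print(s["tool_pos"],s["wrist_force"])
im=read_camera("scene")[:,:,::-1]
cv2.imwrite("pics/z6.png",cv2.resize(im[135:235,190:310],None,fx=5,fy=5,interpolation=cv2.INTER_CUBIC))
```

```text
t 15.73 shift [ 0.0199  0.0695 -0.0026] turn [ 0.0003  0.0014 -0.0001] q [ 0.07 -0.09  2.24 -0.07  0.79  1.86] F [ 0.6 -0.3 -0.1] M [ 0.07  0.07 -0.03] w -0.001
[0.49373166 0.04285756 0.10643246] [ 0.56475215 -0.31105535 -0.0794431 ]
```

View pics/z6.png

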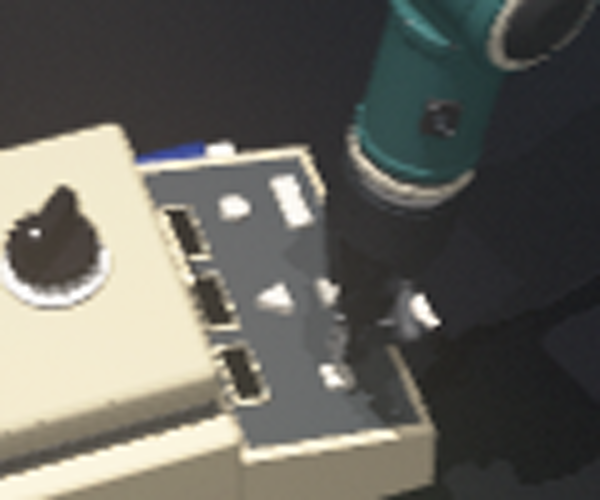

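The square key is up again at (335,375). Moving over the up-arrow, at about (275,297).

Emit:
apply_moves([
  [[0.01, 0.02, -0.01, 0, 0.001, 0, 1], [0.02, 0.04, -0.01, 0, 0.001, 0, 1], [0.02, 0.0695, -0.01, 0, 0.001, 0, 1], [0.02, 0.0695, -0.005, 0, 0.001, 0, 1], [0.02, 0.0695, -0.003, 0, 0.001, 0, 1], [0.02, 0.0695, -0.003, 0, 0.001, 0, 1], [0.02, 0.0695, -0.003, 0, 0.001, 0, 1], [0.02, 0.0695, -0.003, 0, 0.001, 0, 1]],
])

```text
time: 16.45
tool_pos: [0.5006, -0.0279, 0.1138]
tcp_rot: [3.094, -0.269, 0.324]
wrist_force: [0.1, -0.2, -0.0]
width: 0.001
```

Run:
```python
from h import *
go(np.array([.5044,-.0296,.0935]),down(-100,12)); s=readout.read_state();print(s["tool_pos"],s["wrist_force"])
im=read_camera("scene")[:,:,::-1]
cv2.imwrite("pics/z7.png",cv2.resize(im[135:235,190:310],None,fx=5,fy=5,interpolation=cv2.INTER_CUBIC))
```

```text
t 16.45 shift [-0.0003  0.001   0.0207] turn [0.0001 0.0002 0.0003] q [-0.09 -0.09  2.23 -0.02  0.79  1.67] F [ 0.1 -0.2 -0. ] M [0.   0.03 0.03] w 0.001
[ 0.50058585 -0.02794752  0.11380715] [ 0.05481575 -0.21976907 -0.04302508]
```

View pics/z7.png

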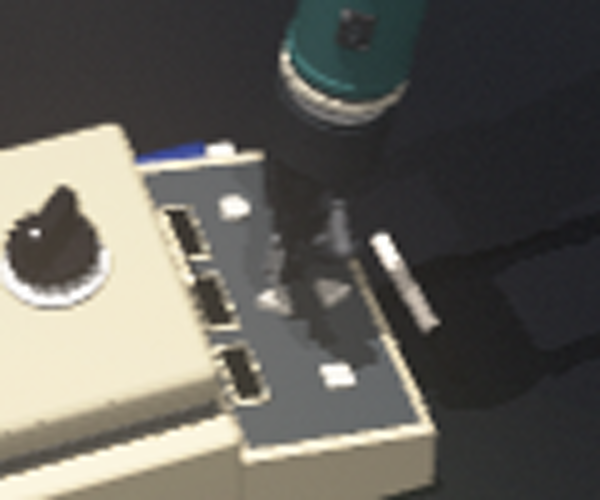

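The fingertips are above the up-arrow, well clear of the down key.

Emit:
apply_moves([
  [[0, 0.001, 0.006, 0, 0, 0, 1], [0, 0.001, 0.012, 0, 0, 0, 1], [0, 0.001, 0.016, 0, 0, 0, 1], [0, 0.001, 0.018, 0, 0, 0, 1], [0, 0.001, 0.02, 0, 0, 0, 1], [0, 0.001, 0.022, 0, 0, 0, 1], [0, 0.001, 0.024, 0, 0, 0, 1], [0, 0.001, 0.024, 0, 0, 0, 1]],
])

```text
time: 17.17
tool_pos: [0.5049, -0.0305, 0.0905]
tcp_rot: [3.094, -0.271, 0.323]
wrist_force: [-3.8, 1.2, 5.1]
width: 0.002
```

Run:
```python
from h import *
go(np.array([.5044,-.0296,.0935]),down(-100,12)); s=readout.read_state();print(s["tool_pos"],s["wrist_force"])
```

```text
t 17.17 shift [-0.     -0.0008 -0.0031] turn [ 0.0002  0.0005 -0.0001] q [-0.1  -0.05  2.24 -0.02  0.74  1.66] F [-3.8  1.2  5.1] M [0.26 0.62 0.06] w 0.002
[ 0.50490849 -0.03051316  0.09049913] [-3.81540637  1.17044816  5.07045996]
```

Emit:
apply_moves([
  [[0, 0, 0.001, 0, 0, 0, 1], [0, 0, 0.002, 0, 0, 0, 1], [0, 0, 0.003, 0, 0, 0, 1], [0, 0, 0.003, 0, 0, 0, 1], [0, 0, 0.003, 0, 0, 0, 1], [0, 0, 0.003, 0, 0, 0, 1], [0, 0, 0.003, 0, 0, 0, 1], [0, 0, 0.003, 0, 0, 0, 1]],
])

```text
time: 17.83
tool_pos: [0.5053, -0.0306, 0.0901]
tcp_rot: [3.094, -0.271, 0.322]
wrist_force: [-18.3, 2.3, 25.8]
width: 0.005
```

Run:
```python
from h import *
go(np.array([.5044,-.0296,.0935]),down(-100,12)); s=readout.read_state();print(s["tool_pos"],s["wrist_force"])
```

```text
t 17.83 shift [-0.0003 -0.0008 -0.0035] turn [ 0.0002  0.0007 -0.0001] q [-0.1  -0.05  2.24 -0.02  0.74  1.66] F [-18.3   2.3  25.8] M [0.48 2.2  0.04] w 0.005
[ 0.50527201 -0.03057901  0.09013289] [-18.25995345   2.28759497  25.77971683]
```

Hard stop reached: 20 N more for 0.4 mm. Release.

Emit:
apply_moves([
  [[0, 0, -0.006, 0, 0, 0, 1], [0, 0, -0.015, 0, 0, 0, 1], [0, 0, -0.03, 0, 0, 0, 1], [0, 0, -0.035, 0, 0, 0, 1], [0, 0, -0.035, 0, 0, 0, 1], [0, 0, -0.035, 0, 0, 0, 1], [0, 0, -0.035, 0, 0, 0, 1], [0, 0, -0.035, 0, 0, 0, 1]],
])

```text
time: 18.5
tool_pos: [0.4985, -0.0295, 0.1211]
tcp_rot: [3.094, -0.271, 0.323]
wrist_force: [0.6, -0.2, 0.0]
width: -0.002
```

Run:
```python
from h import *
n=-down(-100,12).as_matrix()[:,2]
go(np.array([.4988,.0424,.0888])+.02*n,down(-100,12)); s=readout.read_state();print(s["tool_pos"],s["wrist_force"])
```

```text
t 18.5 shift [-0.0186 -0.0709  0.009 ] turn [ 0.0003  0.0004 -0.0001] q [-0.1  -0.1   2.23 -0.02  0.81  1.66] F [ 0.6 -0.2  0. ] M [-0.01  0.05  0.02] w -0.002
[ 0.49848345 -0.02951858  0.12109112] [ 0.61633367 -0.17919463  0.00520068]
```

Emit:
apply_moves([
  [[-0.005, -0.03, 0, 0, 0, 0, 1], [-0.0185, -0.071, 0, 0, 0, 0, 1], [-0.0185, -0.071, 0.004, 0, 0, 0, 1], [-0.0185, -0.071, 0.009, 0, 0, 0, 1], [-0.0185, -0.071, 0.009, 0, 0, 0, 1], [-0.0185, -0.071, 0.009, 0, 0, 0, 1], [-0.0185, -0.071, 0.009, 0, 0, 0, 1], [-0.0185, -0.071, 0.009, 0, 0, 0, 1]],
])

```text
time: 19.17
tool_pos: [0.4956, 0.0421, 0.1094]
tcp_rot: [3.093, -0.274, 0.325]
wrist_force: [0.0, 0.5, 0.1]
width: -0.001
```

Run:
```python
from h import *
go(np.array([.4988,.0424,.0888]),down(-100,12)); s=readout.read_state();print(s["tool_pos"],s["wrist_force"])
im=read_camera("scene")[:,:,::-1]
cv2.imwrite("pics/z8.png",cv2.resize(im[135:235,190:310],None,fx=5,fy=5,interpolation=cv2.INTER_CUBIC))
```

```text
t 19.17 shift [-0.0012 -0.0009  0.0208] turn [ 0.0004 -0.     -0.0007] q [ 0.07 -0.09  2.24 -0.07  0.79  1.86] F [0.  0.5 0.1] M [-0.    0.15 -0.01] w -0.001
[0.49558068 0.04206042 0.10935742] [0.03493562 0.47133409 0.08945093]
```

View pics/z8.png

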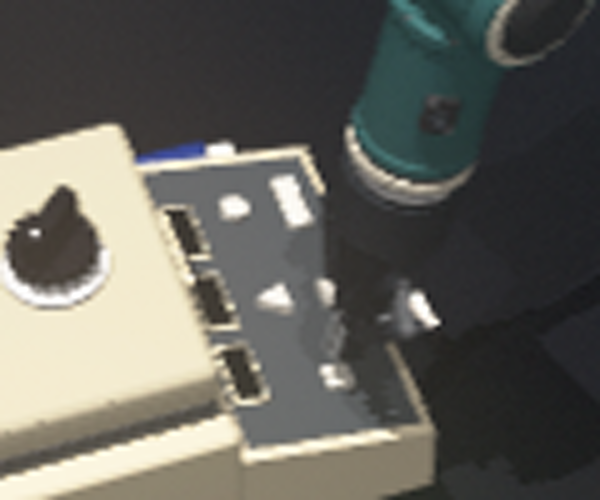

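The up-arrow has come back up at (275,297), and the tips are over the square key again.

Emit:
apply_moves([
  [[-0.001, -0.001, 0.006, 0, 0, 0, 1], [-0.001, -0.001, 0.012, 0, 0, 0, 1], [-0.001, -0.001, 0.016, 0, 0, 0, 1], [-0.001, -0.001, 0.018, 0, 0, 0, 1], [-0.001, -0.001, 0.02, 0, 0, 0, 1], [-0.001, -0.001, 0.022, 0, 0, 0, 1], [-0.001, -0.001, 0.024, 0, 0, 0, 1], [-0.001, -0.001, 0.024, 0, 0, 0, 1]],
])

```text
time: 19.88
tool_pos: [0.4985, 0.0433, 0.0861]
tcp_rot: [3.094, -0.271, 0.321]
wrist_force: [-8.7, -1.6, 11.3]
width: 0.003
```

Run:
```python
from h import *
go(np.array([.4988,.0424,.0888]),down(-100,12)); s=readout.read_state();print(s["tool_pos"],s["wrist_force"])
```

```text
t 19.88 shift [ 0.001   0.0009 -0.0025] turn [0.0005 0.0008 0.    ] q [ 0.07 -0.05  2.25 -0.08  0.74  1.87] F [-8.7 -1.6 11.3] M [-0.29  1.24 -0.1 ] w 0.003
[0.49852345 0.04334569 0.08613844] [-8.70653662 -1.6099719  11.25167826]
```

Emit:
apply_moves([
  [[0, 0, 0.001, 0, 0, 0, 1], [0, 0, 0.002, 0, 0, 0, 1], [0, 0, 0.002, 0, 0, 0, 1], [0, 0, 0.002, 0, 0, 0, 1], [0, 0, 0.002, 0, 0, 0, 1], [0, 0, 0.002, 0, 0, 0, 1], [0, 0, 0.002, 0, 0, 0, 1], [0, 0, 0.002, 0, 0, 0, 1]],
])

```text
time: 20.55
tool_pos: [0.4987, 0.0433, 0.0859]
tcp_rot: [3.093, -0.271, 0.321]
wrist_force: [-18.4, -1.4, 28.9]
width: 0.0
```

Run:
```python
from h import *
go(np.array([.4988,.0424,.0888]),down(-100,12)); s=readout.read_state();print(s["tool_pos"],s["wrist_force"])
```

```text
t 20.55 shift [ 0.0009  0.0009 -0.0027] turn [ 0.0006  0.0009 -0.    ] q [ 0.07 -0.05  2.25 -0.08  0.74  1.87] F [-18.4  -1.4  28.9] M [-0.32  2.42 -0.18] w 0.0
[0.4986693  0.04331746 0.08592967] [-18.44580926  -1.36918807  28.90768409]
```

Emit:
apply_moves([
  [[0, 0, -0.006, 0, 0, 0, 1], [0, 0, -0.015, 0, 0, 0, 1], [0, 0, -0.03, 0, 0, 0, 1], [0, 0, -0.045, 0, 0, 0, 1], [0, 0, -0.045, 0, 0, 0, 1], [0, 0, -0.045, 0, 0, 0, 1], [0, 0, -0.045, 0, 0, 0, 1], [0, 0, -0.045, 0, 0, 0, 1]],
])

```text
time: 21.22
tool_pos: [0.4901, 0.045, 0.1266]
tcp_rot: [3.094, -0.271, 0.323]
wrist_force: [0.1, -0.1, 0.3]
width: -0.003
```

Run:
```python
from h import *
n=-down(-100,12).as_matrix()[:,2]
go(np.array([.4513,-.1044,.0845])+.03*n,down(-100,12)); s=readout.read_state();print(s["tool_pos"],s["wrist_force"])
```

```text
t 21.22 shift [-0.0207  0.1539  0.0088] turn [ 0.0003  0.0005 -0.    ] q [ 0.08 -0.12  2.23 -0.07  0.83  1.87] F [ 0.1 -0.1  0.3] M [-0.    0.13 -0.05] w -0.003
[0.49008963 0.04503436 0.12656811] [ 0.05012273 -0.05399071  0.30914381]
```

Square is home again (the hard stop shows). Now over to the start bar.

Emit:
apply_moves([
  [[-0.005, 0.04, 0, 0, 0, 0, 1], [-0.01, 0.08, 0, 0, 0, 0, 1], [-0.0205, 0.12, 0, 0, 0, 0, 1], [-0.0205, 0.154, 0, 0, 0, 0, 1], [-0.0205, 0.154, 0.004, 0, 0, 0, 1], [-0.0205, 0.154, 0.009, 0, 0, 0, 1], [-0.0205, 0.154, 0.009, 0, 0, 0, 1], [-0.0205, 0.154, 0.009, 0, 0, 0, 1]],
])

```text
time: 21.88
tool_pos: [0.4455, -0.1023, 0.1135]
tcp_rot: [3.095, -0.27, 0.322]
wrist_force: [-0.0, 0.3, 0.3]
width: -0.002
```

Run:
```python
from h import *
go(np.array([.4513,-.1044,.0845]),down(-100,12)); s=readout.read_state();print(s["tool_pos"],s["wrist_force"])
im=read_camera("scene")[:,:,::-1]
cv2.imwrite("pics/z9.png",cv2.resize(im[135:235,190:310],None,fx=5,fy=5,interpolation=cv2.INTER_CUBIC))
```

```text
t 21.88 shift [-0.      0.001   0.0297] turn [-0.      0.0007  0.0002] q [-0.3  -0.19  2.31  0.04  0.81  1.42] F [-0.   0.3  0.3] M [ 0.03  0.15 -0.03] w -0.002
[ 0.44551674 -0.1023329   0.11354801] [-0.04606977  0.34704288  0.25586475]
```

View pics/z9.png

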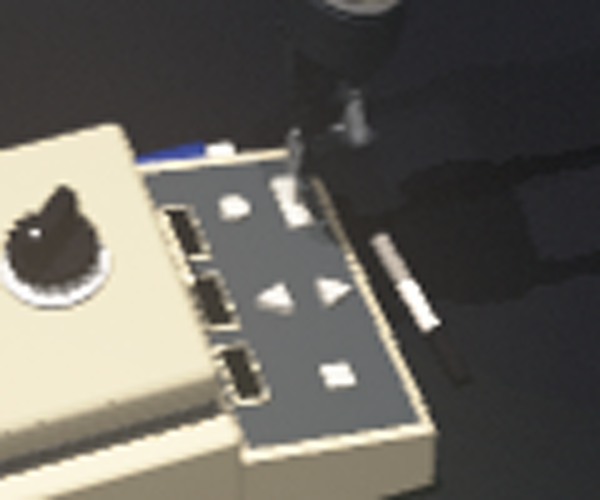

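Square is up again, and the tips are over the bar at about (295,190).

Emit:
apply_moves([
  [[0, 0.001, 0.01, 0, 0, 0, 1], [0, 0.001, 0.018, 0, 0, 0, 1], [0, 0.001, 0.024, 0, 0, 0, 1], [0, 0.001, 0.027, 0, 0, 0, 1], [0, 0.001, 0.029, 0, 0, 0, 1], [0, 0.001, 0.031, 0, 0, 0, 1], [0, 0.001, 0.033, 0, 0, 0, 1], [0, 0.001, 0.033, 0, 0, 0, 1]],
])

```text
time: 22.6
tool_pos: [0.4522, -0.1053, 0.0824]
tcp_rot: [3.095, -0.271, 0.323]
wrist_force: [-4.5, 2.4, 4.9]
width: 0.002
```

Run:
```python
from h import *
go(np.array([.4513,-.1044,.0845]),down(-100,12)); s=readout.read_state();print(s["tool_pos"],s["wrist_force"])
```

```text
t 22.6 shift [-0.0006 -0.0007 -0.0023] turn [ 0.0001  0.0004 -0.0001] q [-0.3  -0.12  2.33  0.04  0.73  1.42] F [-4.5  2.4  4.9] M [0.42 0.57 0.06] w 0.002
[ 0.45220427 -0.10531861  0.0823667 ] [-4.47463952  2.40953594  4.94025626]
```

Emit:
apply_moves([
  [[0, 0, 0.001, 0, 0, 0, 1], [0, 0, 0.002, 0, 0, 0, 1], [0, 0, 0.002, 0, 0, 0, 1], [0, 0, 0.002, 0, 0, 0, 1], [0, 0, 0.002, 0, 0, 0, 1], [0, 0, 0.002, 0, 0, 0, 1], [0, 0, 0.002, 0, 0, 0, 1], [0, 0, 0.002, 0, 0, 0, 1]],
])

```text
time: 23.27
tool_pos: [0.4525, -0.1054, 0.0821]
tcp_rot: [3.095, -0.271, 0.323]
wrist_force: [-12.6, 5.3, 18.4]
width: -0.006
```

Run:
```python
from h import *
go(np.array([.4513,-.1044,.0845]),down(-100,12)); s=readout.read_state();print(s["tool_pos"],s["wrist_force"])
```

```text
t 23.27 shift [-0.0008 -0.0008 -0.0027] turn [ 0.0001  0.0004 -0.0001] q [-0.3  -0.12  2.33  0.04  0.73  1.42] F [-12.6   5.3  18.4] M [0.71 1.56 0.09] w -0.006
[ 0.45247784 -0.10540679  0.08207084] [-12.62740256   5.33068894  18.39629021]
```

Bar home, against a hard stop. Release and retreat.

Emit:
apply_moves([
  [[0, 0, -0.006, 0, 0, 0, 1], [0, 0, -0.02, 0, 0, 0, 1], [0, 0, -0.05, 0, 0, 0, 1], [0, 0, -0.09, 0, 0, 0, 1], [0, 0.02, -0.13, 0, 0, 0, 1], [0, 0.06, -0.16, 0, 0, 0, 1], [0, 0.1, -0.16, 0, 0, 0, 1], [0, 0.14, -0.16, 0, 0, 0, 1]],
])

```text
time: 23.93
tool_pos: [0.3984, -0.2346, 0.2418]
tcp_rot: [3.088, -0.267, 0.338]
wrist_force: [1.1, -0.6, -0.1]
width: -0.001
```

Emit:
apply_moves([
  [[0, 0.04, 0, 0, 0, 0, 1], [0, 0.08, 0, 0, 0, 0, 1], [0, 0.12, 0, 0, 0, 0, 1], [0, 0.16, 0, 0, 0, 0, 1], [0, 0.16, 0, 0, 0, 0, 1], [0, 0.16, 0, 0, 0, 0, 1], [0, 0.16, 0, 0, 0, 0, 1], [0, 0.16, 0, 0, 0, 0, 1]],
])

```text
time: 24.6
tool_pos: [0.3692, -0.3885, 0.2369]
tcp_rot: [3.094, -0.27, 0.325]
wrist_force: [0.9, -0.0, 0.4]
width: 0.004
```

Run:
```python
from h import *
s=readout.read_state();print(s["tool_pos"],s["wrist_force"],s["q"].round(2))
a=read_camera("scene")[:,:,::-1];b=read_camera("top")[:,:,::-1]
cv2.imwrite("pics/zA.png",np.vstack([cv2.resize(np.hstack([a[145:245,150:280],b[125:225,205:335]]),None,fx=3,fy=3,interpolation=cv2.INTER_CUBIC)]))
cv2.imwrite("pics/topA.png",b);cv2.imwrite("pics/sceneA.png",a)
g=b[154:166,264:280].mean(2).astype(int);print(g)
for n,I in(("scene",a),("top",b)):
    o=cv2.imread(f"pics/{n}0.png");d=(cv2.absdiff(o,I).max(2)>60).astype(np.uint8)
    k,l,st,c=cv2.connectedComponentsWithStats(d);print(n,[(tuple(q[:4]),q[4]) for q in st[1:] if q[4]>15])
```

```text
[ 0.36917673 -0.38853055  0.23685444] [ 0.92938775 -0.0078337   0.38488092] [-0.95 -0.11  2.01  0.16  1.1   0.73]
[[240 240 240 240 234 181 106 114 123 111 126 185 189 225 241 240]
 [240 240 240 231 205 136  95 141 119  73  77  80  80 178 212 230]
 [240 240 243 209 141  97  68 113 104  74  73  77  78  98 106 199]
 [240 239 235 178  89  62  57  73  80  79  72  72  78  81 101 152]
 [241 238 197 113  84  68  55  64  79  81  75  69  75  80  82  80]
 [236 239 185  77  81  76  62  55  69  81  79  73  73  78  80  77]
 [232 236 185  80  82  82  75  61  59  74  81  78  70  73  79  81]
 [234 235 181  83  84  82  83  70  56  65  81  82  74  69  76  84]
 [227 239 199  83  84  84  84  77  63  55  70  82  78  71  72  84]
 [233 243 210 102  81  84  84  85  70  56  57  75  80  69  67  75]
 [241 240 210 131  90  87  87  86  78  64  56  64  68  60  64  89]
 [241 222 216 173 102  86  83  86  85  77  63  54  55  58  81 175]]
scene [((np.int32(216), np.int32(0), np.int32(12), np.int32(2)), np.int32(20)), ((np.int32(231), np.int32(0), np.int32(17), np.int32(9)), np.int32(105)), ((np.int32(225), np.int32(0
[... 1189 characters left out ...]
3)), ((np.int32(361), np.int32(261), np.int32(50), np.int32(34)), np.int32(306)), ((np.int32(313), np.int32(265), np.int32(48), np.int32(49)), np.int32(1078)), ((np.int32(260), np.int32(270), np.int32(45), np.int32(42)), np.int32(994)), ((np.int32(214), np.int32(279), np.int32(33), np.int32(17)), np.int32(87)), ((np.int32(292), np.int32(282), np.int32(129), np.int32(102)), np.int32(3911)), ((np.int32(230), np.int32(291), np.int32(15), np.int32(22)), np.int32(97)), ((np.int32(167), np.int32(308), np.int32(51), np.int32(61)), np.int32(1553)), ((np.int32(256), np.int32(319), np.int32(15), np.int32(27)), np.int32(77)), ((np.int32(194), np.int32(333), np.int32(87), np.int32(51)), np.int32(1894))]
```

View pics/zA.png

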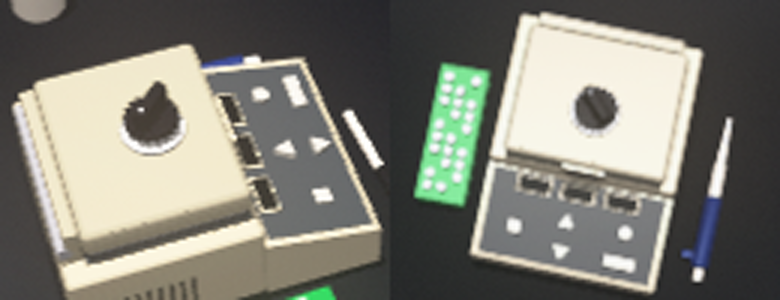

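View pics/sceneA.png

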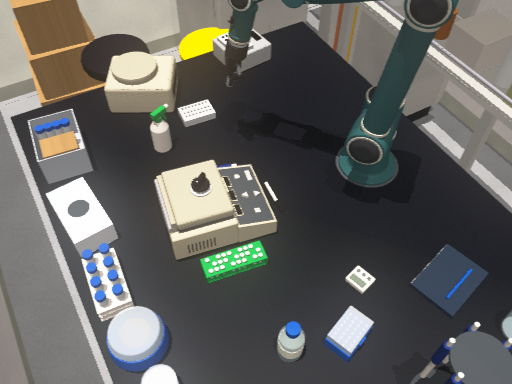

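The knob wing reads about 35° from above (34.4° wanted). All the keys are up, and the image differences show only the arm and the knob.

```bash
python3 -c "
from workcell import bot;print(bot.finish_job())"
```

```text
the job is handed in; nothing more can be done
None
```

The thermal cycler job is done and handed in at about 25 s of the 72 s allowed. No verdict came back.

- **Lid knob:** I screwed it clockwise until the moment jumped to about 2 N m. A regrip and a second gentle twist confirmed the stop at a heading of -100.4°. I then backed it off to -55.6°, which is 44.8° (0.78 rad), and let go. The wing read 36° in the scene view and about 35° from above, against 34.4° expected.
- **Keys:** I pressed square, up-arrow, square and then the start bar, one at a time. Each press ended on a hard stop, except that the first square press was taken as home from its force (33 N) and depth. Later pictures show square, up and bar all up again.
- **Checks that disagreed:**
  - The camera-measured square key top was about 1 to 2 mm lower than the press depth implied.
  - The camera-measured knob axis was about 2 mm off the position found by gripping it.
  - The first square press was firmer than I meant, at 33 N at the wrist. That is under the 40 N limit set for the arm and gripper body.
- **Bystanders:** Comparing the pictures before and after showed changes only from the arm and the knob.

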